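Lock the bayonet lid of the food chopper

ROBOT

A 6-joint arm with a two-finger parallel gripper is mounted at the origin on a cart in front of the work surface, level with it; the furniture and walls round the work are solid. World frame = base frame: x ahead of the robot, y to its left, z up, the work surface at z = 0. Lengths are in m, angles in rad, forces in N, time in s.
With the tool pointing down it reaches from about 0.275 to 0.975 m from the base axis. Payload 8.4 kg.
Tool frame: the origin (TCP) lies midway between the tips of the shut fingers; the grasp point (between the pads) lies 19 mm behind it (grip_depth is the distance from the TCP to the grasp point, in m); z points along the fingers, y is the line along which they close (so a half turn about z gives the same grasp; the last joint's range is limited). The gripper opens to 92 mm and grips with 3 to 60 N. Pads are 20 mm wide; open, the fingers measure 128 mm over their backs; the gripper's body (75 mm by 189 mm) begins 69 mm behind the grasp point.
Start: joints at [-1.31, 0.353, 1.633, -0, 1.155, -0.002], TCP at [0.162, -0.604, 0.215] pointing down, gripper open.
Joint ranges: [-2.63, 2.63], [-0.92, 2.1], [0.06, 2.66], [-1.3, 4.44], [0, 2.69], [-3.02, 3.02]. Speed limits (rad/s): [2.22, 2.22, 2.79, 3.14, 3.14, 3.14].

INTERFACE

Orientations are given as a rotation vector (axis times angle).
In Python, from rig import * gives the robot as it stands. Calls block until the motion is done:
- movep(position, orientation): joint-space move of the TCP to a pose.
- move_l(position, frame=None, max_speed=0.15, until_force=None): straight line of the TCP; frame=None keeps the orientation; max_speed is the mean speed in m/s. With until_force (N) it stops when the force on the tool has changed by that much, and returns True; else False.
- movej(angles): joint-space move.
- grip(opening): finger opening in m; the grip force is fixed at half the most; returns when the fingers have stopped.
- wait(seconds).
- solve_ik(position, orientation): joint angles nearest the present ones, or None.
- state(): the state.
- grab_frame(name): name is "scene" or "side" or "wrist"; returns a dict with "image" (400x640x3 uint8, blue, green, red), "camera_matrix" (3x3 intrinsics, pixels), "cam_to_world" (4x4, takes a point from camera to world coordinates). Camera axes: x right, y down, z forward; pixel columns grow to the right and rows downward; lengths in m; the calibration is good to about 2 mm. A picture is of the moment at which its call begins. There is no depth.
A pose or a line that the arm cannot do raises PlanningError and nothing moves.
- hand_in(): hands the job in; it is judged then, once.
Trained networks look in the newest picture that a camera, given by its name, has taken for a name from the list of things; names that differ only in an ending like _2 or _b are one class to them, and where a whole thing is asked for, a point or a joint stands for the part that bears it (a point fixed in the world has none). Each returns a list of dicts, best first, with "confidence" (0 to 1); they miss things now and then, are a little off and sometimes report something else, mostly with a low value. They report only what shows in the picture. A call takes as long as a camera call. They do not tell look-alikes from the thing itself.
- masks_of(camera, query): "pixels" (400x640 bool, what is visible of it).
- place_of(camera, query): "centre" ([x, y, z] in m, in the coordinates of the camera as it stood for that picture, good to about 4 mm: a listed point, or the origin of a listed thing).
The state is a dict: "time_s": time; "qpos": joint angles; "qvel": joint speeds; "joint_torque": joint torques, N m; "tcp_pos": TCP position; "ee_rot": TCP orientation; "wrist_force": force on the tool from outside, world axes, zero at the start; "moment": the same for the moment, N m; "gripper_width": finger opening in m; "grip_force": force on a finger pad.
Only numpy, scipy, OpenCV 4.12 (cv2) and the standard library are available. Lean on these libraries where they do the work, as an engineer would, in place of code of your own. Each camera call takes 0.05 s, during which the arm holds its last target. There are 200 camera calls.

TASK

The lid of the low, wide food chopper is only resting in its bayonet collar. First push it straight down against its spring, then turn it a quarter turn clockwise (seen from above) until its bar points at the two pips on the rim, and let go so that it springs up and stays locked. The tall, slim coffee grinder is locked already: leave its lid as it is.

Things in the scene. Friction and masses are not known exactly. Their poses are not given: they have to be found in the camera images.
- chopper_lid: Loose grey lid of the chopper, 0.1 to 0.21 kg: disc 92 mm across, 14 mm thick, with an upright bar grip across its middle 16 mm wide, 70 long, 30 high (bar top 44 mm above origin). Origin: centre of the disc's underside; z up, x along the bar. Lugs under both bar ends (out to 60 mm from the axis) start in the collar's slots. About 4 mm sideways play. Starts upright on the sprung seat.
- chopper: White food chopper, low and wide: foot 152 mm across, metal collar 140 mm across, rim 114 mm high; stuck down. Origin: on its axis at the worktop; z up; round dark button at -x. Slots at +x and -x (bar starts along x within 6 degrees); the two dark pips for the locked bar at +y and -y. Lid origin is 105 mm up when resting, 100 mm when locked (disc flush with the rim).
- seat (a joint): How far the spring seat under the chopper lid is down, m: 0 at the start, stop at 0.015 (about 10 N). The lid can turn only when 8 mm or more down (press 11 to 12 mm), clockwise from above, to a stop at about 95 degrees. Let go after 80 degrees or more, it springs up into notches and stays 5 mm down, locked; released sooner it does not lock.
- grinder_bar_end (a point): Top end of the bar grip on the coffee grinder's lid, 29 mm from its axis, 227 mm above the worktop. The grinder is white, tall and slim (108 mm across the foot, 100 mm at the collar), stuck down, with a similar, smaller grey lid (80 mm across, bar 58 mm long) that turns if knocked. It is locked already; leave it.
Not all that is in view belongs to the job. What is meant by the chopper_lid is not orange, pink or red, and is the larger of those in its own colour.

How it is judged:
On the way:
1. the chopper's lid is pushed at least 7 mm down before it is turned (bar still within 14 degrees of the line of the slots) (z of chopper_lid in the frame of chopper below 0.098 m and angle between the x axis of chopper_lid and the x axis of chopper, either way round below 0.25 rad), for 0.1 s.
At the end, for the whole second after the job is handed in: The chopper lid is let go and at rest, level within 4.5 degrees, within 10 mm of the chopper axis, bar within 17 degrees of the line of the pips, underside 97.5 to 102.5 mm above the worktop (sprung up, 5 mm below its start); the grinder lid is not turned (z of chopper_lid in the frame of chopper between 0.0975 and 0.1025 m and angle between the x axis of chopper_lid and the y axis of chopper, either way round below 0.3 rad and horizontal distance between chopper_lid and chopper below 0.01 m and angle between chopper_lid's own z axis and vertical below 0.08 rad and linear speed of chopper_lid below 0.02 m/s); the robot touches nothing.
It fails at once if the grinder's lid is turned (the end of its bar moves more than 6 mm) (distance of grinder_bar_end from where it was at the start of the episode above 0.006 m).
It also fails if it takes over 32 s, if anything falls off the work surface, if the arm or the gripper's body presses on something with over 40 N, if the wrist force passes 120 N, or if a joint passes its speed limit or range.

## Working session

There is one attempt and no reset: what is moved stays moved. The work goes in short steps, each a Python script; the robot and the scene stay as the last script left them, time stands still between calls to the robot, and variables do not carry over. Pictures are saved under pics/ and viewed, at most 10 in all, crops included, and the job is handed in when it is done.

```bash
mkdir -p pics; cat > h.py <<'E'
from rig import *
import numpy as np, cv2
def w(f,p): return (f["cam_to_world"]@np.r_[p,1])[:3]
def proj(f,P):
    c=np.linalg.inv(f["cam_to_world"])@np.r_[P,1]; u=f["camera_matrix"]@c[:3]; return u[:2]/u[2]
def ray(f,px,z):
    d=f["cam_to_world"][:3,:3]@np.linalg.solve(f["camera_matrix"],np.r_[px,1]); o=f["cam_to_world"][:3,3]
    return o+d*(z-o[2])/d[2]
E
python3 - <<'E'
from h import *
for c in("scene","side"):
    f=grab_frame(c); cv2.imwrite(f"pics/{c}0.png",f["image"])
    for q in("chopper_lid","chopper","grinder_bar_end"):
        for r in place_of(c,q): 
            P=w(f,r["centre"]);print(c,q,round(r["confidence"],2),P.round(3),proj(f,P).round())
print(state()["time_s"])
E
```

```text
scene chopper_lid 0.92 [0.552 0.143 0.102] [315. 234.]
scene chopper_lid 0.91 [ 0.737 -0.051  0.001] [345. 187.]
scene chopper_lid 0.75 [0.445 0.327 0.   ] [267. 320.]
scene chopper_lid 0.71 [0.591 0.314 0.001] [249. 272.]
scene chopper_lid 0.67 [ 0.432 -0.051  0.   ] [402. 263.]
scene chopper 0.61 [0.556 0.143 0.002] [315. 256.]
scene grinder_bar_end 0.94 [ 0.587 -0.081  0.226] [389. 160.]
side chopper_lid 0.93 [0.556 0.146 0.101] [302. 221.]
side chopper_lid 0.76 [ 0.739 -0.046 -0.001] [402. 303.]
side chopper_lid 0.69 [ 0.432 -0.053  0.   ] [258. 328.]
side chopper 0.72 [ 0.553  0.144 -0.003] [302. 256.]
side chopper 0.19 [ 0.585 -0.082  0.226] [334. 245.]
side grinder_bar_end 0.88 [ 0.587 -0.083  0.223] [336. 247.]
0.4
```

View pics/scene0.png

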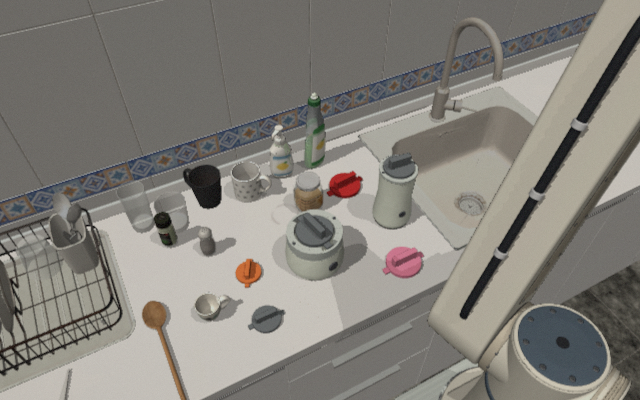

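View pics/side0.png

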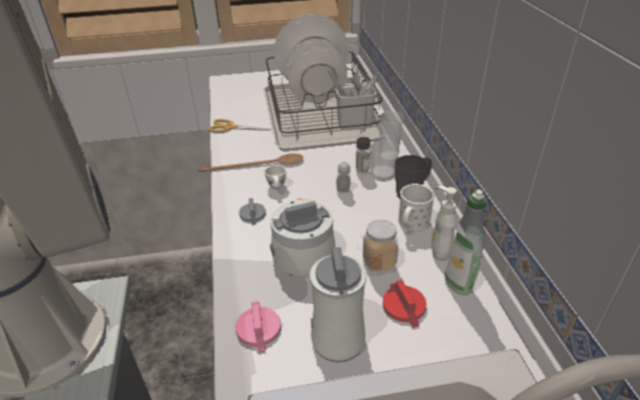

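The grey lid sitting in the chopper collar (315,234) is the one meant. The other candidates are the small grey lid on the worktop (267,320) and the orange (248,272), red (345,187) and pink (403,263) lids. They are the wrong colour, or smaller and not in the collar. I'll confirm from above with the wrist camera.

```bash
cat >> h.py <<'E'
from scipy.spatial.transform import Rotation as Ro
def down(yaw): # tool x axis at yaw, z down
    return (Ro.from_euler('z',yaw)*Ro.from_euler('x',np.pi)).as_rotvec()
E
python3 - <<'E'
from h import *
s=state();R=Ro.from_rotvec(s["ee_rot"]).as_matrix();print(R.round(2))
yaw=np.arctan2(R[1,0],R[0,0]); 
for y in np.arange(-3,3.2,.5):
    q=solve_ik([.554,.144,.40],down(y)); print(y,None if q is None else np.round(q,2))
p=s["tcp_pos"]; move_l([p[0],p[1],.42],max_speed=.25)
q=min((solve_ik([.554-.07,.144,.40],down(y)) for y in np.arange(-3.1,3.1,.1)),key=lambda q:9 if q is None else abs(q[5]))
movej(q)
f=grab_frame("wrist"); im=f["image"]
print(proj(f,[.554,.144,.149]),proj(f,[.587,-.053,.2]),f["cam_to_world"].round(2), np.round(q,2), state()["time_s"])
for r in place_of("wrist","chopper_lid")+place_of("wrist","chopper"): print(round(r["confidence"],2),w(f,r["centre"]).round(4))
cv2.imwrite("pics/w1.png",im)
E
```

```text
[[ 0.97  0.26 -0.  ]
 [ 0.26 -0.97  0.  ]
 [-0.   -0.   -1.  ]]
-3.0 [ 0.25  0.15  1.5   0.    1.49 -1.46]
-2.5 [ 0.25  0.15  1.5   0.    1.49 -1.96]
-2.0 [ 0.25  0.15  1.5   0.    1.49 -2.46]
-1.5 [ 0.25  0.15  1.5   0.    1.49 -2.96]
-1.0 [ 0.25  0.15  1.5  -0.    1.49  2.82]
-0.5 [0.25 0.15 1.5  0.   1.49 2.32]
0.0 [ 0.25  0.15  1.5  -0.    1.49  1.82]
0.5 [0.25 0.15 1.5  0.   1.49 1.32]
1.0 [ 0.25  0.15  1.5  -0.    1.49  0.82]
1.5 [ 0.25  0.15  1.5  -0.    1.49  0.32]
2.0 [ 0.25  0.15  1.5  -0.    1.49 -0.18]
2.5 [ 0.25  0.15  1.5   0.    1.49 -0.68]
3.0 [ 0.25  0.15  1.5   0.    1.49 -1.18]
[367.9370035  178.80026116] [343.4995452  328.54281805] [[ 0.95  0.31  0.09  0.46]
 [ 0.32 -0.91 -0.27  0.22]
 [ 0.    0.29 -0.96  0.57]
 [ 0.    0.    0.    1.  ]] [ 0.29  0.03  1.63  0.    1.48 -0.04] 4.2917
0.89 [ 0.7429 -0.0501  0.0008]
0.76 [0.556  0.1417 0.1029]
0.72 [ 5.929e-01  3.163e-01 -5.000e-04]
0.71 [ 0.4502  0.3334 -0.0012]
0.56 [ 0.4256 -0.0482  0.0009]
0.8 [ 0.5546  0.1446 -0.0032]
```

View pics/w1.png

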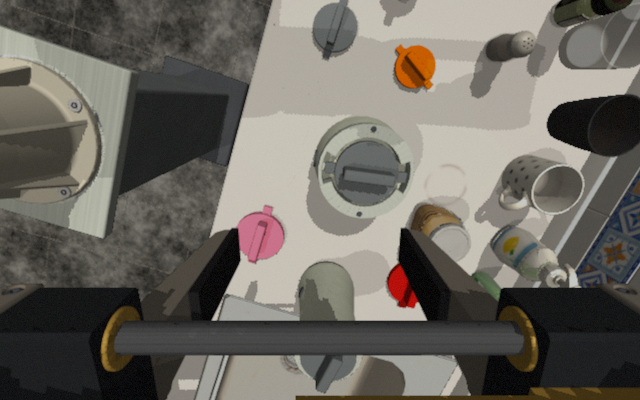

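```bash
python3 - <<'E'
import cv2
im=cv2.imread("pics/w1.png")[115:225,305:425]
cv2.imwrite("pics/w1c.png",cv2.resize(im,None,fx=5,fy=5,interpolation=cv2.INTER_CUBIC))
E
```

```text
(no output)
```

View pics/w1c.png

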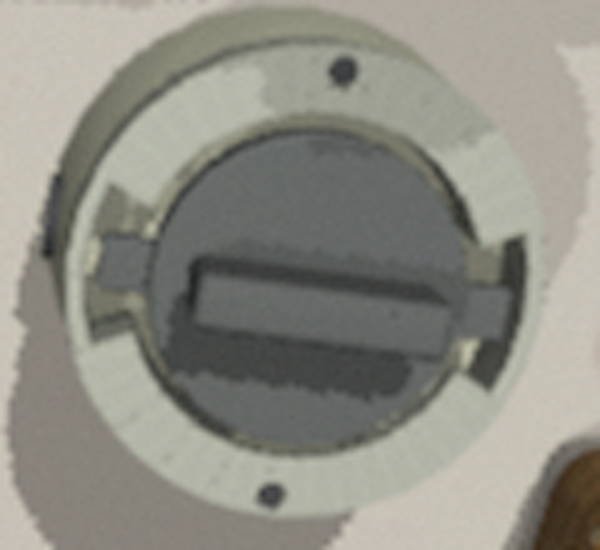

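The crop confirms it: a large grey lid with its lugs in the collar slots. In the full image, the pips are at (373.6,129) and (359.2,214), and the bar top runs from about (344.6,175) to (393.8,181).

```bash
python3 - <<'E'
from h import *
f=grab_frame("wrist"); g=lambda a,b,z: ray(f,[305+a/5-.4,115+b/5-.4],z)
p1,p2=g(343,70,.114),g(271,495,.114); b1,b2=g(198,300,.149),g(444,330,.149)
ang=lambda d:np.degrees(np.arctan2(d[1],d[0]))
print("axis",(p1+p2)/2,"pip line",ang(p1-p2),np.linalg.norm(p1-p2))
print("bar",(b1+b2)/2,ang(b2-b1),np.linalg.norm(b2-b1))
for k in(0,1):
  for d in(0,-90,-95):
    y=np.radians(ang(b2-b1)+180*k+d); print(k,d,np.round(solve_ik([.554,.144,.125],down(y)),2))
E
```

```text
axis [0.55559061 0.14506738 0.114     ] pip line 101.69879641418277 0.1261715741616736
bar [0.55450108 0.14607774 0.149     ] 11.671180012938413 0.06664249752541702
0 0 [0.25 0.37 1.83 0.   0.94 1.62]Traceback (most recent call last):
  File "<stdin>", line 9, in <module>
    return _wrapfunc(a, 'round', decimals=decimals, out=out)
    return _wrapit(obj, method, *args, **kwds)
    result = getattr(arr, method)(*args, **kwds)
TypeError: unsupported operand type(s) for *: 'NoneType' and 'float'
```

```bash
python3 - <<'E'
from h import *
def st(t): s=state(); print(t,round(s["time_s"],2),s["tcp_pos"].round(4) if hasattr(s["tcp_pos"],"round") else s["tcp_pos"],np.round(s["wrist_force"],1),np.round(s["moment"],2),round(s["gripper_width"],4),np.round(s["grip_force"],1))
y=np.radians(191.7); P=np.array([.555,.1455])
movep([*P,.22],down(y)); grip(.05)
move_l([*P,.1225],max_speed=.08,until_force=6); st("down")
grip(0.0); st("grip")
z=state()["tcp_pos"][2]
move_l([*P,z-.0115],max_speed=.04); wait(.3); st("press")
f=grab_frame("wrist"); cv2.imwrite("pics/w2.png",f["image"])
for c in("scene","side"):
    f=grab_frame(c)
    for r in place_of(c,"chopper_lid")[:2]: print(c,round(r["confidence"],2),w(f,r["centre"]).round(4))
E
```

```text
down 7.89 [0.5554 0.1456 0.1231] [-0.2  1.   0.8] [ 0.05 -0.13 -0.05] 0.0497 0.0
grip 8.5 [0.5551 0.1454 0.1226] [-0.2 -0.9  0.6] [-0.03 -0.14 -0.  ] 0.0157 30.0
press 9.23 [0.5552 0.1455 0.1113] [-2.1 -0.3  6.5] [-0.07  0.19  0.01] 0.0157 30.0
scene 0.95 [0.5499 0.1468 0.0948]
scene 0.85 [ 0.5914  0.3141 -0.0007]
side 0.9 [ 7.377e-01 -4.880e-02 -2.000e-04]
side 0.87 [ 0.4505  0.3262 -0.002 ]
```

View pics/w2.png

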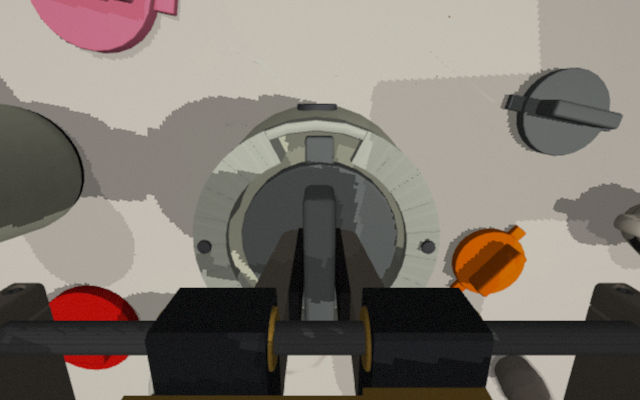

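The bar is held between the fingers at (320,240). The lid is pressed about 11 mm, with a 6.5 N spring reaction, and the pips are at (204,247) and (428,246). Next I'll turn it clockwise.

```bash
python3 - <<'E'
from h import *
def st(t): s=state(); print(t,round(s["time_s"],2),np.round(s["tcp_pos"],4),np.round(s["wrist_force"],1),np.round(s["moment"],2),round(s["gripper_width"],4),np.round(s["qpos"][5],3))
q0=np.array(state()["qpos"])
for d in(30,60,90):
    q=q0.copy(); q[5]+=np.radians(d); movej(q); st(d)
wait(.2); st("end")
p=state()["tcp_pos"]
move_l([p[0],p[1],p[2]+.006],max_speed=.03); st("eased")   # spring carries the lid into the notches
grip(.045); wait(.2); st("open")
move_l([p[0],p[1],.30],max_speed=.12)
f=grab_frame("wrist"); cv2.imwrite("pics/w3.png",f["image"])
for r in place_of("wrist","chopper_lid")[:5]: print(round(r["confidence"],2),w(f,r["centre"]).round(4))
f=grab_frame("scene")
for q in("chopper_lid","grinder_bar_end"):
  for r in place_of("scene",q)[:1]: print(q,round(r["confidence"],2),w(f,r["centre"]).round(4))
st("up")
E
```

```text
30 10.05 [0.5561 0.1458 0.1117] [ 0.1 -0.1  6.6] [ 0.01 -0.13 -0.07] 0.016 -0.997
60 10.62 [0.5561 0.1458 0.1117] [-0.2  0.2  7.9] [-0.03 -0.12 -0.04] 0.016 -0.474
90 11.18 [0.5561 0.1458 0.1117] [ 0.8 -0.3  6.7] [-0.1  -0.04 -0.05] 0.0156 0.05
end 11.38 [0.5561 0.1458 0.1117] [-0.1  0.4  6.3] [-0.08 -0.08 -0.03] 0.0153 0.05
eased 11.75 [0.5562 0.1458 0.1176] [ 0.3 -0.5  3.8] [-0.2  -0.03 -0.09] 0.0159 0.05
open 12.54 [0.5561 0.1458 0.1177] [-0.9  0.1 -0. ] [-0.04 -0.12  0.  ] 0.045 0.05
0.8 [0.5576 0.1468 0.0974]
0.66 [ 0.4262 -0.0484  0.0005]
0.63 [0.5895 0.3167 0.0015]
chopper_lid 0.81 [0.553  0.1505 0.0985]
grinder_bar_end 0.98 [ 0.5849 -0.0812  0.2262]
up 14.46 [0.556  0.1458 0.2997] [-0.   0.3 -0.2] [-0.04 -0.1   0.  ] 0.0452 0.05
```

View pics/w3.png

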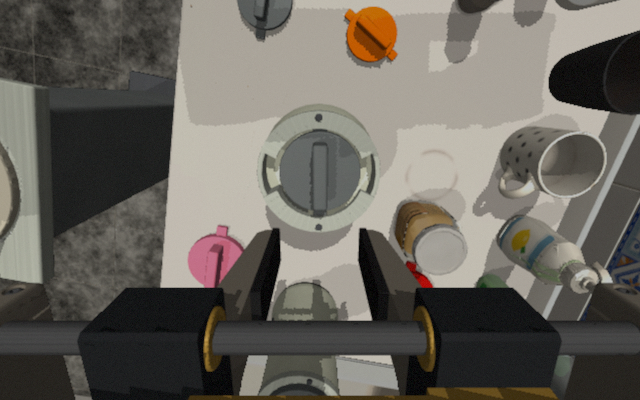

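The bar now runs from (319,145) to (319,213), pointing at the pips at (319,117) and (319,227). The lugs are hidden under the collar. The networks put the lid height near 98 mm, against 105 mm at rest, and the force dropped to zero on release. The lid is locked, the grinder bar end hasn't moved, and the gripper is clear.

```bash
python3 -c "
from rig import *
print(hand_in())"
```

```text
the job is handed in; nothing more can be done
None
```

The chopper lid was pressed about 11 mm, turned 90° clockwise and released; the last pictures show it locked with its bar on the pips and the grinder lid unmoved, and the job is handed in (no verdict was returned).

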